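Stroke the spring leaves of a contact block

ROBOT

A 7-joint arm with a two-finger parallel gripper is mounted at the origin on the work surface. World frame = base frame: x ahead of the robot, y to its left, z up, the work surface at z = 0. Lengths are in m, angles in rad, forces in N, time in s.
With the tool pointing down it reaches from about 0.35 to 0.9 m from the base axis. Payload 8.1 kg.
Tool frame: the origin (TCP) lies midway between the tips of the shut fingers; the grasp point (between the pads) lies 19 mm behind it; z points along the fingers, y is the line along which they close (so a half turn about z gives the same grasp; the last joint's range is limited). The gripper opens to 92 mm and grips with 3 to 60 N. Pads are 19 mm wide; open, the fingers measure 130 mm over their backs; the gripper's body (75 mm by 190 mm) begins 47 mm behind the grasp point.
Start: joints at [1.056, 0.434, 0.025, 1.573, -0.012, 1.134, -0.075], TCP at [0.25, -0.573, 0.227] pointing down, gripper open.
Joint ranges: [-2.62, 2.62], [-0.44, 2.09], [-1.27, 1.32], [0.08, 2.57], [-1.32, 4.46], [0.12, 2], [-2.74, 2.74]. Speed limits (rad/s): [2.22, 2.22, 3.01, 3.01, 3.14, 3.14, 3.14].

INTERFACE

Orientations are given as a rotation vector (axis times angle).
In Python, from cell import arm gives the robot as it stands.
- The arm moves only by the tool move_arm, never from a script. Its argument "motion" is a list of rows, each an object of numbers: "tx", "ty", "tz": the shift along the tool's x, y, z normalised to -1 to 1, where 1 is 1000 mm; "twist": the turn about the tool's z normalised to -1 to 1, where 1 is pi/2 rad. In form: [{"tx": .., "ty": .., "tz": .., "twist": ..}, ...]. A call has 1 to 12 rows; each row shifts and turns the commanded pose from where the row before left it, along the tool's axes as they then stand; what a row does not reach is not made up. A row lasts 1/10 s, in which the tool goes at most 50 mm and 8.59 degrees, less where a joint would pass 70% of its speed; a pose out of reach is approached as far as the arm can. A call with a number of a shift or a turn outside -1 to 1 is refused whole. A call with a gripper value outside its range is refused whole. "gripper" is the gripper's target within -1 to 1 (shut at 1, half-way at 0, fully open at -1), set as the call begins (left out, the last holds). The fingers move at their own pace and stop on an object; "squeeze" is the grip in N (left out, the last holds). Time passes only in rows, so rows that do not move let the fingers close. It gives the time, the measured TCP pose, the force, the opening and the grip force at its end, in the units of the state.
- arm.observe(): the state, without advancing time (a new reading comes with each control period).
- arm.get_image(name): name is "scene" or "top"; returns the picture (420x560x3 uint8, red, green, blue); there is no depth.
- arm.calibration(name): a dict with "K" (3x3 intrinsics, pixels), "T" (4x4, takes a point from camera to world coordinates). Camera axes: x right, y down, z forward; pixel columns grow to the right and rows downward; lengths in m; the calibration is good to about 2 mm. A picture is of the moment at which its call begins. calibration takes no time and is no camera call.
- arm.sign_off(): hands the job in; it is judged then, once.
Trained networks look in the newest picture that a camera, given by its name, has taken for a name from the list of things; names that differ only in an ending like _2 or _b are one class to them, and where a whole thing is asked for, a point or a joint stands for the part that bears it (a point fixed in the world has none). Each returns a list of dicts, best first, with "conf" (0 to 1); they miss things now and then, are a little off and sometimes report something else, mostly with a low value. They report only what shows in the picture. A call takes as long as a camera call. They do not tell look-alikes from the thing itself.
- arm.look_for(camera, query): "point" ([column, row] as shares, 0 to 1, of the picture: columns of its width, rows of its height, amid what is visible of it).
- arm.regions_of(camera, query): "region" (420x560 bool, what is visible of it) and "point" ([column, row] as shares, 0 to 1, of the picture: columns of its width, rows of its height, amid what is visible of it).
- arm.place_of(camera, query): "point" ([column, row] as shares, 0 to 1, of the picture: columns of its width, rows of its height: a listed point, or the origin of a listed thing).
The state is a dict: "clock": time; "joints": joint angles; "dq": joint speeds; "joint_efforts": joint torques, N m; "position": TCP position; "ee_rot": TCP orientation; "force": force on the tool from outside, world axes, zero at the start; "ft_torque": the same for the moment, N m; "width": opening from 0.0 (shut) to 1.0 (fully open); "gripper_force": force on a finger pad.
Only numpy, scipy, OpenCV 4.12 (cv2) and the standard library are available. Lean on these libraries where they do the work, as an engineer would, in place of code of your own. Each camera call takes 0.05 s, during which the arm holds its last target. There are 200 camera calls.

TASK

Check the springs of the black contact block: with closed fingertips, stroke lightly along its row of seven brass leaves in one run, from the end with the two terminal screws to the plain end (the way the leaves rise), so that each leaf in turn goes down about half way, the next one being reached before the last is let go. Press no leaf flat, do not shift or lift the block, leave the other things on the tiles alone, and finish clear of it with all the leaves sprung back up.

Things in the scene. Friction and masses are not known exactly. Their poses are not given: they have to be found in the camera images.
- block: Loose black plastic contact block, 170 mm long (its x), 36 wide (y), 22 high, about 0.85 kg. Origin: centre of its underside, z up. On its top, along x, a row of seven equal sprung brass leaves, overlapping like roof shingles. The -x end, where the stroke starts, has two flat slotted brass terminal screws (12 mm across, 2 high); the +x end is plain. Closed fingers can pass low over both ends.
- row_start (a point): On the block's middle line, at the hinge of leaf 1 (block x = -52 mm, 23.5 mm above the tiles). The leaves' hinge lines run across the block, 15 mm apart: block x = -52, -37, -22, -7, 8, 23, 38 mm. Each leaf is 24 mm long, 20 wide, 1.6 thick, hinged at its low end, and rises at 35 degrees towards the block's +x; its free edge at rest is 19.7 mm past its hinge, 38 mm above the tiles.
- row_end (a point): On the block's middle line, at the free edge of leaf 7 at rest (block x = 57.7 mm, 38 mm above the tiles). A closed fingertip, underside level at 31 mm above the tiles, come down over the screws and moved level from there past row_end, presses each leaf about half way with 1 to 8 N. Moved the other way it catches on the free edges. It must be 10 mm or longer along the stroke to bridge two leaves.
- leaf1 (a joint): Angle by which leaf 1 (next to the terminal screws) is pressed down, rad: 0 at rest, raised; 0.12 = free edge 2.4 mm lower; 0.31 = about half way, 7 mm lower; 0.50 = nearly flat, 11 mm lower; stop at 0.62. It springs back by itself.
- leaf2 (a joint): Angle by which leaf 2 (counted from the terminal screws) is pressed down, rad: 0 at rest, raised; 0.12 = free edge 2.4 mm lower; 0.31 = about half way, 7 mm lower; 0.50 = nearly flat, 11 mm lower; stop at 0.62. It springs back by itself.
- leaf3 (a joint): Angle by which leaf 3 (counted from the terminal screws) is pressed down, rad: 0 at rest, raised; 0.12 = free edge 2.4 mm lower; 0.31 = about half way, 7 mm lower; 0.50 = nearly flat, 11 mm lower; stop at 0.62. It springs back by itself.
- leaf4 (a joint): Angle by which leaf 4 (counted from the terminal screws) is pressed down, rad: 0 at rest, raised; 0.12 = free edge 2.4 mm lower; 0.31 = about half way, 7 mm lower; 0.50 = nearly flat, 11 mm lower; stop at 0.62. It springs back by itself.
- leaf5 (a joint): Angle by which leaf 5 (counted from the terminal screws) is pressed down, rad: 0 at rest, raised; 0.12 = free edge 2.4 mm lower; 0.31 = about half way, 7 mm lower; 0.50 = nearly flat, 11 mm lower; stop at 0.62. It springs back by itself.
- leaf6 (a joint): Angle by which leaf 6 (counted from the terminal screws) is pressed down, rad: 0 at rest, raised; 0.12 = free edge 2.4 mm lower; 0.31 = about half way, 7 mm lower; 0.50 = nearly flat, 11 mm lower; stop at 0.62. It springs back by itself.
- leaf7 (a joint): Angle by which leaf 7 (the last, at the plain end) is pressed down, rad: 0 at rest, raised; 0.12 = free edge 2.4 mm lower; 0.31 = about half way, 7 mm lower; 0.50 = nearly flat, 11 mm lower; stop at 0.62. It springs back by itself.
- transformer: Bystander: squat black iron transformer with a coil, 70 x 58 x 50 mm high, 0.6 kg. Origin: centre of its underside.
- battery_holder: Bystander: open blue plastic battery holder, 64 (x) x 34 (y) x 18 mm high. Origin: centre of its underside.
- scribe: Bystander: chrome steel scribe lying along its x, square body 8 mm thick, from x = -52 mm to the point at +85 mm. Origin: under the middle of its square body.
- keycap: Bystander: beige plastic keycap, 18 x 18 x 11 mm high. Origin: centre of its underside.
Things that resemble listed ones, but are neither listed nor needed, are in the scene too. Of the things shaped like the block, the black one is meant.

How it is judged:
On the way, in this order (a step that is already met when the one before it is completed fails the run):
1. leaf 1 is pressed partway down (value of joint leaf1 above 0.12 rad).
2. leaf 2 is pressed partway down before leaf 1 has been let go (value of joint leaf2 above 0.12 rad and value of joint leaf1 above 0.03 rad).
3. leaf 3 is pressed partway down before leaf 2 has been let go (value of joint leaf3 above 0.12 rad and value of joint leaf2 above 0.03 rad).
4. leaf 4 is pressed partway down before leaf 3 has been let go (value of joint leaf4 above 0.12 rad and value of joint leaf3 above 0.03 rad).
5. leaf 5 is pressed partway down before leaf 4 has been let go (value of joint leaf5 above 0.12 rad and value of joint leaf4 above 0.03 rad).
6. leaf 6 is pressed partway down before leaf 5 has been let go (value of joint leaf6 above 0.12 rad and value of joint leaf5 above 0.03 rad).
7. leaf 7 is pressed partway down before leaf 6 has been let go (value of joint leaf7 above 0.12 rad and value of joint leaf6 above 0.03 rad).
At the end, for the whole second after the job is handed in: All seven leaves are back up (within 0.05 rad of rest), the block lies still and upright within 12 mm of where it was, and the four bystanders are within 12 mm of where they were (value of joint each of leaf1, leaf2, leaf3, leaf4, leaf5, leaf6, leaf7 below 0.05 rad and distance of each of block, transformer, battery_holder, scribe, keycap from where it was at the start of the episode below 0.012 m and linear speed of block below 0.01 m/s and angle between block's own z axis and vertical below 0.05 rad); the robot touches nothing.
It fails at once if a leaf is pressed nearly flat (more than 0.50 rad) (value of joint any of leaf1, leaf2, leaf3, leaf4, leaf5, leaf6, leaf7 above 0.5 rad).
It fails at once if the block is shifted by more than 12 mm, lifted or tipped (distance of block from where it was at the start of the episode above 0.012 m or height (world z) of block above 0.006 m or angle between block's own z axis and vertical above 0.1 rad).
It fails at once if a bystander is shifted or lifted by more than 12 mm (distance of any of transformer, battery_holder, scribe, keycap from where it was at the start of the episode above 0.012 m).
It also fails if it takes over 45 s, if anything falls off the work surface, if the arm or the gripper's body presses on something with over 40 N, if the wrist force passes 120 N, or if a joint passes its speed limit or range.

## Working session

There is one attempt and no reset: what is moved stays moved. The work goes in short steps, Python scripts to look and compute and a tool call to move; the robot and the scene stay as the last step left them, time stands still between calls to the robot, and variables do not carry over. Pictures are saved under pics/ and viewed, at most 10 in all, crops included, and the job is handed in when it is done.

Besides the shell and the picture viewer there is one more tool, called after ">>>" as name(argument=value, ...), one argument or row to a line, values as JSON. move_arm: Moves the arm, as the interface text tells. Scaled input: -1 to 1 covers 1000 mm each way for a shift and pi/2 rad each way for a turn. Its arguments: {"type":"object","properties":{"motion":{"type":"array","items":{"type":"object","properties":{"tx":{"type":"number"},"ty":{"type":"number"},"tz":{"type":"number"},"twist":{"type":"number"}}}},"gripper":{"type":"number"},"squeeze":{"type":"number"}},"required":["motion"]}

```bash
mkdir -p pics; python3 - <<'E'
from cell import arm
import cv2
for n in("scene","top"):
    im=arm.get_image(n); cv2.imwrite(f"pics/{n}0.png",im[:,:,::-1]); c=arm.calibration(n); print(n,c["K"].round(1).tolist(),c["T"].round(4).tolist())
    for q in("block","row_start","row_end"):
        print(q,[(round(d["conf"],2),round(d["point"][0]*560,1),round(d["point"][1]*420,1)) for d in arm.place_of(n,q)])
print(arm.observe())
E
```

```text
scene [[420.9, 0.0, 280.0], [0.0, 420.9, 209.8], [0.0, 0.0, 1.0]] [[-0.9034, 0.2899, -0.316, 0.8077], [0.4288, 0.5999, -0.6755, 0.5125], [-0.0062, -0.7457, -0.6662, 0.4886], [0.0, 0.0, 0.0, 1.0]]
block [(0.81, 366.3, 358.6), (0.71, 144.5, 280.4), (0.68, 280.6, 159.1), (0.63, 302.4, 231.8)]
row_start [(0.91, 409.4, 181.5), (0.76, 316.3, 202.8), (0.76, 143.8, 243.9), (0.7, 345.3, 387.6), (0.67, 261.1, 161.6)]
row_end [(0.97, 386.6, 310.1), (0.89, 140.1, 296.0), (0.78, 369.5, 148.4), (0.66, 286.3, 238.9)]
top [[522.4, 0.0, 280.0], [0.0, 522.4, 219.6], [0.0, 0.0, 1.0]] [[0.1272, -0.9644, 0.2318, 0.4081], [-0.9919, -0.1232, 0.0318, 0.0676], [-0.0021, -0.2339, -0.9723, 0.8502], [0.0, 0.0, 0.0, 1.0]]
block [(0.96, 282.9, 243.0), (0.93, 307.9, 387.9), (0.76, 308.5, 106.0), (0.73, 404.5, 292.1), (0.57, 150.8, 211.6)]
row_start [(0.96, 393.2, 263.5), (0.79, 137.2, 179.2), (0.73, 276.0, 392.5), (0.58, 337.2, 110.4)]
row_end [(0.95, 425.0, 330.8), (0.77, 277.4, 86.9), (0.69, 155.0, 235.7), (0.63, 350.0, 390.1), (0.58, 264.1, 213.6)]
{'clock': 0.4, 'joints': array([ 1.05640013,  0.43459293,  0.024989  ,  1.57333291, -0.01158955,
        1.13398717, -0.0751061 ]), 'dq': array([-1.49826905e-03, -7.53502542e-04,  2.08150927e-06, -2.14501026e-03,
        1.31567279e-03, -1.18801212e-03, -1.64734942e-03]), 'joint_efforts': array([-1.75445937e-03, -6.66979122e+01,  9.82179455e-01, -3.14414048e+01,
       -6.07610308e-02,  3.56076832e-02,  1.25845982e-04]), 'position': array([ 0.25010846, -0.57270984,  0.22663244]), 'ee_rot': array([-3.07510085e+00, -6.42134007e-01,  1.06575550e-04]), 'force': array([-0.45937402,  0.51025808,  1.01448886]), 'ft_torque': array([ 0.01894189,  0.01201064, -0.0130002 ]), 'gripper_force': 0.0, 'width': 0.9988078369840586}
```

View pics/top0.png

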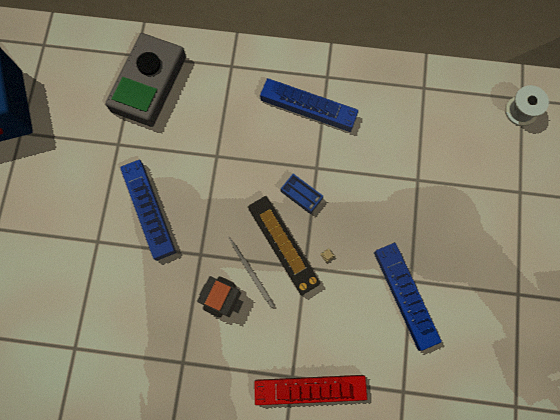

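View pics/scene0.png

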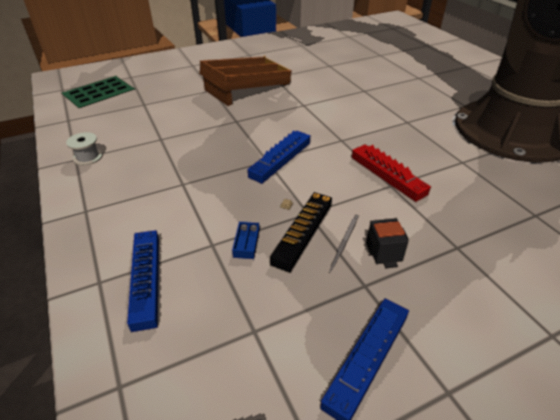

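```bash
cat > h.py <<'E'
import numpy as np,cv2
from cell import arm
from scipy.optimize import minimize
box=[(x,y,z) for x in(-.085,.085) for y in(-.018,.018) for z in(0,.022)]
leaf=[(h+.0197,y,.038) for h in np.arange(-.052,.04,.015) for y in(-.01,.01)]
def proj(n,P):
    c=arm.calibration(n); T=np.linalg.inv(c["T"]); q=(np.c_[P,np.ones(len(P))]@T.T)[:,:3]@c["K"].T
    return q[:,:2]/q[:,2:]
def w(p,P):
    P=np.array(P,float); c,s=np.cos(p[2]),np.sin(p[2])
    return np.c_[p[0]+c*P[:,0]-s*P[:,1],p[1]+s*P[:,0]+c*P[:,1],P[:,2]]
def ray(n,u,z):
    c=arm.calibration(n); T=c["T"]; d=T[:3,:3]@np.linalg.inv(c["K"])@[u[0],u[1],1]; o=T[:3,3]
    return o+d*(z-o[2])/d[2]
def sil(n,p,S=4,parts=None):
    m=np.zeros((420*S,560*S),np.uint8)
    for P in [box]+[leaf[i:i+2]+[(leaf[i][0]-.0197,y,.0235) for y in(.01,-.01)] for i in range(0,14,2)]:
        h=cv2.convexHull(np.round((proj(n,w(p,P))+.5)*S).astype(np.int32)); cv2.fillConvexPoly(m,h,255)
    return cv2.resize(m,(560,420),interpolation=cv2.INTER_AREA)/255.
E
python3 - <<'E'
from h import *
A=ray("top",(310,284),.024)[:2];B=ray("top",(258,205),.022)[:2];d=B-A;yaw=np.arctan2(d[1],d[0])
u=d/np.linalg.norm(d);p0=np.array([*(B-u*.075),yaw]);print(A,B,p0)
M={}
for n in("top","scene"):
    r=[d for d in arm.regions_of(n,"block")]
    c=proj(n,[[p0[0],p0[1],.02]])[0]
    r=[d for d in r if np.hypot(d["point"][0]*560-c[0],d["point"][1]*420-c[1])<25]
    im=arm.get_image(n).astype(int)
    near=cv2.dilate((sil(n,p0)>0).astype(np.uint8),np.ones((13,13)))>0
    mx=im.max(2); brass=(im[:,:,0]-im[:,:,2]>55)
    m=near&((mx<55)|brass); print(n,len(r),m.sum(),r and r[0]["region"].sum(),sil(n,p0).sum())
    M[n]=m
    cv2.imwrite(f"pics/m_{n}.png",(m*255).astype(np.uint8))
def cost(p,ns):return sum(np.abs(sil(n,p)-M[n]).sum()/M[n].sum() for n in ns)
for ns in(["top"],["scene"],["top","scene"]):
    S=np.array([p0+d for d in([0,0,0],[.01,0,0],[0,.01,0],[0,0,.08])])
    r=minimize(cost,p0,args=(ns,),method="Nelder-Mead",options=dict(initial_simplex=S,maxfev=150));print(ns,r.x.round(4),r.fun)
np.save("p.npy",r.x);p=r.x
x,y=243,185
out=[]
for n in("top","scene"):
    c=proj(n,w(p,[(0,0,.02)]))[0].astype(int);S=7
    im=arm.get_image(n)[c[1]-50:c[1]+50,c[0]-45:c[0]+45,::-1];im=cv2.resize(im,None,fx=4,fy=4,interpolation=cv2.INTER_CUBIC)
    out.append(im.copy())
    for P in(box,):
        q=(proj(n,w(p,P))-(c-[45,50])+.5)*4
        for i in range(8):
            for j in range(i):
                if sum(P[i][k]!=P[j][k] for k in range(3))==1: cv2.line(im,q[i].astype(int).tolist(),q[j].astype(int).tolist(),(0,255,0),1)
    for a,b in [(0,1)]:
        for i in range(7):
            q=(proj(n,w(p,leaf[2*i:2*i+2]))-(c-[45,50])+.5)*4;cv2.line(im,q[0].astype(int).tolist(),q[1].astype(int).tolist(),(255,0,255),1)
    out[-1]=im
cv2.imwrite("pics/fit.png",np.hstack(out))
E
```

```text
[0.50730215 0.03423858] [0.62543041 0.13358329] [0.56803055 0.08531057 0.69924017]
top 1 2292 2405 2485.8470588235296
scene 1 1756 2133 2248.843137254902
['top'] [0.5666 0.0844 0.6714] 0.08265749580809635
['scene'] [0.5668 0.0843 0.6903] 0.27081602572691943
['top', 'scene'] [0.5672 0.0847 0.6831] 0.36212931244205954
```

View pics/fit.png

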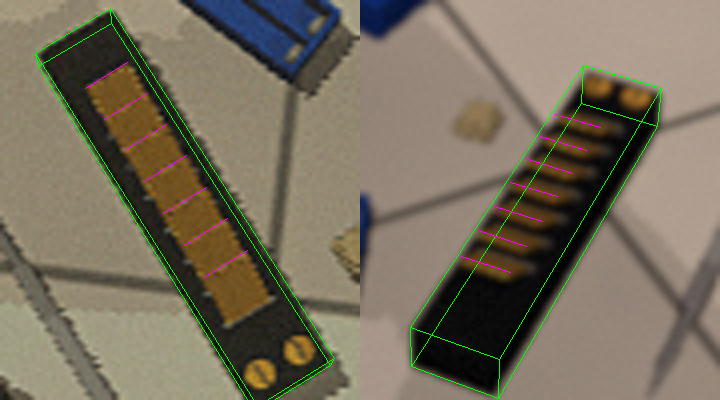

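The things shaped like the block, in the top view, are blue at (309,105), (148,211) and (408,297), red at (311,389) and black at (283,245). I choose the black one. The crop confirms it: screws at about top (310,284), plain end at about (258,205). The fitted outline lies on it well, at (0.567, 0.0845) with yaw 0.68.

>>> move_arm(
  motion=[
    {"twist": -0.085},
    {"twist": -0.085},
    {"tx": 0.042,"ty": -0.0223},
    {"tx": 0.042,"ty": -0.0223},
    {"tx": 0.042,"ty": -0.0223},
    {"tx": 0.042,"ty": -0.0223},
    {"tx": 0.042,"ty": -0.0223},
    {"tx": 0.042,"ty": -0.0223},
    {"tx": 0.042,"ty": -0.0223},
    {"tx": 0.042,"ty": -0.0223},
    {"tx": 0.042,"ty": -0.0223},
    {"tx": 0.042,"ty": -0.0223},
  ],
  gripper=1,
  squeeze=10,
)

```text
invalid input
```

```bash
cat > where.py <<'E'
from h import *
from scipy.spatial.transform import Rotation as Ro
o=arm.observe();p=[.567,.0845,.68];R=Ro.from_rotvec(o["ee_rot"]).as_matrix();c,s=np.cos(p[2]),np.sin(p[2])
d=o["position"][:2]-p[:2]
print("t",o["clock"],"block xy mm",[round(1e3*v,1) for v in(c*d[0]+s*d[1],-s*d[0]+c*d[1])],"z",round(1e3*o["position"][2],1),"yaw",np.arctan2(R[1,0],R[0,0]).round(4),"tilt",R[:2,2].round(4),"F",o["force"].round(2),"w",round(o["width"],3))
t=np.array([*w(p,[(-.074,0,.031)])[0]]);print("tool shift to start",(R.T@(t-o["position"])).round(4))
E
python3 where.py
```

```text
t 0.7 block xy mm [np.float64(-659.7), np.float64(-311.8)] z 226.7 yaw 0.4117 tilt [ 0. -0.] F [ 0.36 -0.5  -0.25] w 0.999
tool shift to start [ 0.4821 -0.4559  0.1957]
```

>>> move_arm(
  motion=[
    {"tx": 0,"ty": 0,"tz": 0,"twist": -0.085},
    {"tx": 0,"ty": 0,"tz": 0,"twist": -0.085},
    {"tx": 0.042,"ty": -0.0223,"tz": 0,"twist": 0},
    {"tx": 0.042,"ty": -0.0223,"tz": 0,"twist": 0},
    {"tx": 0.042,"ty": -0.0223,"tz": 0,"twist": 0},
    {"tx": 0.042,"ty": -0.0223,"tz": 0,"twist": 0},
    {"tx": 0.042,"ty": -0.0223,"tz": 0,"twist": 0},
    {"tx": 0.042,"ty": -0.0223,"tz": 0,"twist": 0},
    {"tx": 0.042,"ty": -0.0223,"tz": 0,"twist": 0},
    {"tx": 0.042,"ty": -0.0223,"tz": 0,"twist": 0},
    {"tx": 0.042,"ty": -0.0223,"tz": 0,"twist": 0},
    {"tx": 0.042,"ty": -0.0223,"tz": 0,"twist": 0},
  ],
  gripper=1,
  squeeze=10,
)

```text
clock: 1.9
position: [0.4376, -0.1338, 0.2271]
ee_rot: [2.962, 1.045, 0.001]
force: [0.5, -1.2, -0.2]
width: 0.026
gripper_force: 0.0
```

```bash
python3 where.py
```

```text
t 1.9 block xy mm [np.float64(-237.9), np.float64(-88.3)] z 227.1 yaw 0.6784 tilt [ 0.0009 -0.0005] F [ 0.47 -1.17 -0.22] w 0.026
tool shift to start [ 0.1637 -0.0888  0.1961]
```

>>> move_arm(
  motion=[
    {"tx": 0.041,"ty": -0.022,"tz": 0,"twist": 0},
    {"tx": 0.041,"ty": -0.022,"tz": 0,"twist": 0},
    {"tx": 0.041,"ty": -0.022,"tz": 0,"twist": 0},
    {"tx": 0.041,"ty": -0.022,"tz": 0,"twist": 0},
    {"tx": 0,"ty": 0,"tz": 0.04,"twist": 0},
    {"tx": 0,"ty": 0,"tz": 0.04,"twist": 0},
    {"tx": 0,"ty": 0,"tz": 0.03,"twist": 0},
    {"tx": 0,"ty": 0,"tz": 0.03,"twist": 0},
    {"tx": 0,"ty": 0,"tz": 0,"twist": 0},
    {"tx": 0,"ty": 0,"tz": 0,"twist": 0},
    {"tx": 0,"ty": 0,"tz": 0,"twist": 0},
  ],
)

```text
clock: 3.0
position: [0.5106, 0.0362, 0.0884]
ee_rot: [2.962, 1.045, 0.004]
force: [0.5, -0.8, 0.2]
width: 0.007
gripper_force: 0.0
```

```bash
python3 where.py; python3 - <<'E'
from h import *
o=[]
for n in("top","scene"):
    c=proj(n,w([.567,.0845,.68],[(-.05,0,.03)]))[0].astype(int)
    o.append(cv2.resize(arm.get_image(n)[c[1]-70:c[1]+70,c[0]-60:c[0]+60,::-1],None,fx=3.3,fy=3.3,interpolation=cv2.INTER_CUBIC))
cv2.imwrite("pics/near.png",np.hstack(o))
E
```

```text
t 3.0 block xy mm [np.float64(-74.2), np.float64(-2.2)] z 88.4 yaw 0.6786 tilt [0.0025 0.0003] F [ 0.55 -0.79  0.16] w 0.007
tool shift to start [ 0.0001 -0.0022  0.0574]
```

View pics/near.png

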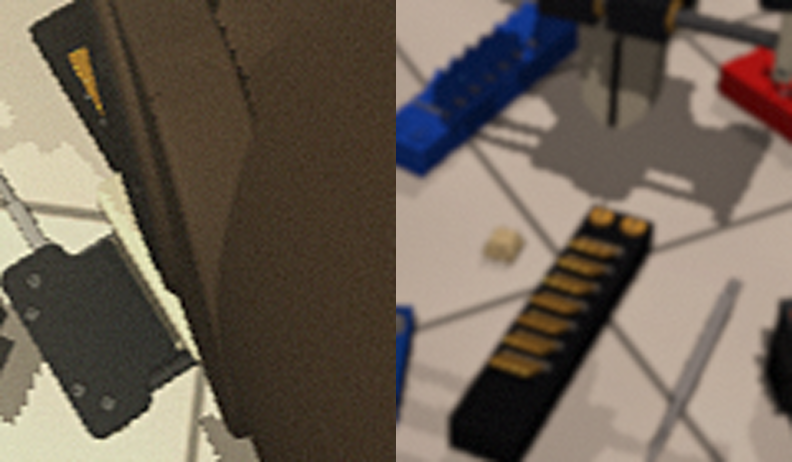

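The scene view shows the shut fingers (seam at crop column 613) in line above the screw end (600–632, 220). Now lower to stroke height.

>>> move_arm(
  motion=[
    {"tx": 0,"ty": -0.002,"tz": 0.02,"twist": 0},
    {"tx": 0,"ty": 0,"tz": 0.02,"twist": 0},
    {"tx": 0,"ty": 0,"tz": 0.01,"twist": 0},
    {"tx": 0,"ty": 0,"tz": 0.006,"twist": 0},
    {"tx": 0,"ty": 0,"tz": 0,"twist": 0},
    {"tx": 0,"ty": 0,"tz": 0,"twist": 0},
  ],
)

```text
clock: 3.7
position: [0.5087, 0.0376, 0.0314]
ee_rot: [2.962, 1.046, 0.001]
force: [-0.0, -0.2, 0.6]
width: 0.005
gripper_force: 0.0
```

```bash
python3 where.py
```

```text
t 3.7 block xy mm [np.float64(-74.8), np.float64(0.2)] z 31.4 yaw 0.6787 tilt [0.0009 0.0001] F [-0.05 -0.23  0.62] w 0.005
tool shift to start [0.0008 0.0002 0.0004]
```

>>> move_arm(
  motion=[
    {"tx": 0.005,"ty": 0,"tz": 0,"twist": 0},
    {"tx": 0.005,"ty": 0,"tz": 0,"twist": 0},
    {"tx": 0.005,"ty": 0,"tz": 0,"twist": 0},
    {"tx": 0.005,"ty": 0,"tz": 0,"twist": 0},
    {"tx": 0.005,"ty": 0,"tz": 0,"twist": 0},
    {"tx": 0.005,"ty": 0,"tz": 0,"twist": 0},
    {"tx": 0.005,"ty": 0,"tz": 0,"twist": 0},
    {"tx": 0.005,"ty": 0,"tz": 0,"twist": 0},
  ],
)

```text
clock: 4.5
position: [0.5394, 0.0627, 0.0307]
ee_rot: [2.962, 1.046, -0.001]
force: [-2.0, -0.6, 1.2]
width: 0.004
gripper_force: 1.2
```

```bash
python3 where.py
```

```text
t 4.5 block xy mm [np.float64(-35.2), np.float64(0.4)] z 30.7 yaw 0.6787 tilt [-0.0004 -0.0004] F [-2.04 -0.57  1.22] w 0.004
tool shift to start [-0.0388  0.0004 -0.0003]
```

>>> move_arm(
  motion=[
    {"tx": 0.005,"ty": 0,"tz": 0,"twist": 0},
    {"tx": 0.005,"ty": 0,"tz": 0,"twist": 0},
    {"tx": 0.005,"ty": 0,"tz": 0,"twist": 0},
    {"tx": 0.005,"ty": 0,"tz": 0,"twist": 0},
    {"tx": 0.005,"ty": 0,"tz": 0,"twist": 0},
    {"tx": 0.005,"ty": 0,"tz": 0,"twist": 0},
    {"tx": 0.005,"ty": 0,"tz": 0,"twist": 0},
    {"tx": 0.005,"ty": 0,"tz": 0,"twist": 0},
    {"tx": 0.005,"ty": 0,"tz": 0,"twist": 0},
    {"tx": 0.005,"ty": 0,"tz": 0,"twist": 0},
  ],
)

```text
clock: 5.5
position: [0.5786, 0.0943, 0.0307]
ee_rot: [2.962, 1.046, 0.0]
force: [-1.8, -1.1, 1.9]
width: 0.007
gripper_force: 1.2
```

```bash
python3 where.py
```

```text
t 5.5 block xy mm [np.float64(15.1), np.float64(0.3)] z 30.7 yaw 0.6787 tilt [ 0. -0.] F [-1.75 -1.09  1.86] w 0.007
tool shift to start [-0.0891  0.0004 -0.0003]
```

>>> move_arm(
  motion=[
    {"tx": 0.005,"ty": 0,"tz": 0,"twist": 0},
    {"tx": 0.005,"ty": 0,"tz": 0,"twist": 0},
    {"tx": 0.005,"ty": 0,"tz": 0,"twist": 0},
    {"tx": 0.005,"ty": 0,"tz": 0,"twist": 0},
    {"tx": 0.005,"ty": 0,"tz": 0,"twist": 0},
    {"tx": 0.005,"ty": 0,"tz": 0,"twist": 0},
    {"tx": 0.005,"ty": 0,"tz": 0,"twist": 0},
    {"tx": 0.005,"ty": 0,"tz": 0,"twist": 0},
    {"tx": 0.005,"ty": 0,"tz": 0,"twist": 0},
    {"tx": 0.005,"ty": 0,"tz": 0,"twist": 0},
    {"tx": 0.01,"ty": 0,"tz": 0,"twist": 0},
    {"tx": 0.01,"ty": 0,"tz": 0,"twist": 0},
  ],
)

```text
clock: 6.7
position: [0.6336, 0.1387, 0.0308]
ee_rot: [-2.962, -1.046, -0.001]
force: [0.6, -0.2, 0.6]
width: 0.002
gripper_force: 0.0
```

```bash
python3 where.py
```

```text
t 6.7 block xy mm [np.float64(85.8), np.float64(0.3)] z 30.8 yaw 0.6787 tilt [0.0004 0.0003] F [ 0.59 -0.23  0.56] w 0.002
tool shift to start [-0.1598  0.0005 -0.0003]
```

Past the row and free of contact. Now go up, then back towards the robot's right to clear the view.

>>> move_arm(
  motion=[
    {"tx": 0,"ty": 0,"tz": -0.03,"twist": 0},
    {"tx": 0,"ty": 0,"tz": -0.04,"twist": 0},
    {"tx": 0,"ty": 0,"tz": -0.04,"twist": 0},
    {"tx": 0,"ty": 0,"tz": -0.04,"twist": 0},
    {"tx": -0.03,"ty": 0.03,"tz": 0,"twist": 0},
    {"tx": -0.03,"ty": 0.03,"tz": 0,"twist": 0},
    {"tx": -0.03,"ty": 0.03,"tz": 0,"twist": 0},
    {"tx": -0.03,"ty": 0.03,"tz": 0,"twist": 0},
    {"tx": -0.03,"ty": 0.03,"tz": 0,"twist": 0},
    {"tx": -0.03,"ty": 0.03,"tz": 0,"twist": 0},
    {"tx": -0.03,"ty": 0.03,"tz": 0,"twist": 0},
    {"tx": 0,"ty": 0,"tz": 0,"twist": 0},
  ],
)

```text
clock: 7.9
position: [0.6003, -0.1658, 0.1805]
ee_rot: [2.964, 1.031, -0.003]
force: [0.0, -0.3, 0.1]
width: 0.004
gripper_force: 0.0
```

```bash
python3 where.py; python3 - <<'E'
from h import *
o=[]
for n in("top","scene"):
    o.append(cv2.resize(arm.get_image(n)[110:320,180:400,::-1],None,fx=1.8,fy=1.8))
cv2.imwrite("pics/end.png",np.hstack(o))
E
```

```text
t 7.9 block xy mm [np.float64(-131.5), np.float64(-215.6)] z 180.5 yaw 0.6693 tilt [-0.0006 -0.0043] F [ 0.02 -0.3   0.14] w 0.004
tool shift to start [ 0.0557 -0.2167  0.1486]
```

View pics/end.png

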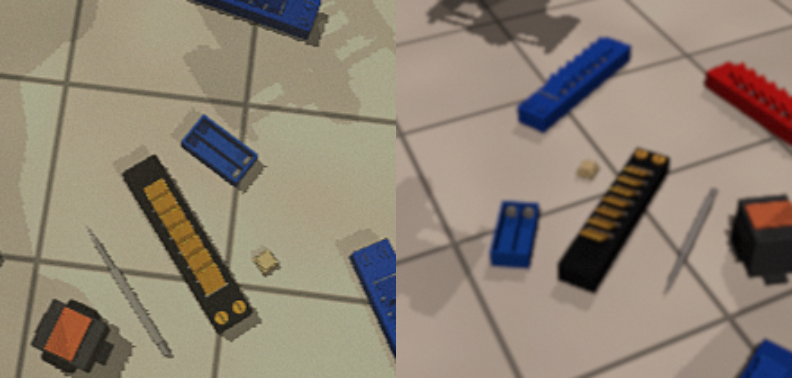

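The picture shows the block where it was, with all seven leaves up (scene crop, 595–640, 165–240) and the bystanders unmoved. Handing in.

```bash
python3 -c "
from cell import arm
print(arm.sign_off())"
```

```text
the job is handed in; nothing more can be done
None
```

I stroked all seven leaves of the black block in one light run from the screw end to the plain end, and handed the job in; afterwards the pictures showed the leaves back up and the block and bystanders unmoved, but no verdict was returned.

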